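# Level the ratchet pipe props and switch on the extraction with the pull hook

## Task

Get the bench ready for the next pipe; the props and the switch guard are still hot, so touch them with the pull hook only. Take the hook from its rack, use its foot to lift the lower prop's saddle click by click until that column is locked on its pawl level with the other prop's, which stays as it is; then reach over the spatter shield with the hook and push the toggle fully over, away from the shield, to start the fume extraction. Finish by hanging the hook back on the two prongs of its rack, without shifting anything else on the bench.

Things in the scene. Friction and masses are not known exactly. Their poses are not given: they have to be found in the camera images.
- prop: The lower pipe prop, bolted to the table. Origin: centre of its base on the table; z up, y along its saddle, x towards its pawl. 120 x 120 x 8 mm base plate, 34 mm square sleeve up to 94 mm, gussets on its -x, +y and -y sides up to 60 mm. A 24 mm steel column with ratchet teeth on its +x face slides in the sleeve and carries the saddle.
- column (a joint): Height of the lower prop's column in m, growing upward, 0 at the lowest notch. It locks at every 0.009 (0 to 0.081; end stop 0.090) and starts at 0 or 0.009. The pawl clicks in 1 to 2 mm above each notch; let down, the column sinks back onto that notch and no lower. Lifting takes 4 to 8 N.
- saddle (a point): Centre of the saddle plate's top face, on the column axis, 138 mm above the table plus column; axes as prop. The flat plate is 46 mm in x, 96 mm in y, 8 mm thick (underside at 130 mm plus column) and juts out 31 mm beyond the sleeve at both ends in y. On it two plates form a V, tips 35 mm above this point and within 46 mm of the axis in y.
- pawl_handle (a point): End of the lower prop's pawl release handle: 58 mm from the axis along the prop's +x, 54 mm above the table. Pressed down about 5 mm (4 to 7 N) it frees the column, which drops. Not needed unless the column was raised too far.
- prop_ref: The other prop, of the same make and size as prop, told by its column being set higher (4 to 9 notches above the lower one). Origin and axes likewise. It must not be touched by the robot nor its column shifted.
- column_ref (a joint): Height of the other prop's column in m: at one of the notches 0.045, 0.054, 0.063, 0.072, 0.081.
- saddle_ref (a point): Centre of the top face of the other prop's saddle plate, 138 mm above the table plus column_ref.
- hook: Pull hook, 0.2 kg, hanging in the rack: wooden cross handle 110 mm long (its y), 18 mm wide (x), 16 mm high (z); round 8 mm steel shank straight down from the handle's middle; at its end an 8 mm foot bent at right angles along the hook's -x. Origin: middle of the handle. The foot's centre line lies 130 mm below it, the foot's end 48 mm from the shank's axis.
- hook_tip (a point): Near the end of the hook's foot: 44 mm along -x and 130 mm down from the hook's origin (4 mm short of its rounded end).
- rack: The hook's rack, fixed. Origin: on the table below the hung handle's middle. A 16 mm post stands 60 mm behind it (+x) on a 70 x 100 mm foot; its cross bar (76 mm wide, up to 155 mm height) carries two 6 mm level prongs along -x at y = +-32 mm, tops at 155 mm, to x = -22 mm, where their ends turn up to 166 mm. Shank hangs between the prongs, foot towards -x.
- rack_rest (a point): Where the middle of the handle (the hook's origin) lies when hung: 163 mm above rack. Axes as rack; the hung hook has the same axes.
- switchbox: Extraction switch box with spatter shield, fixed. Origin: on the table below the toggle's pivot. The shield stands on its -x side: a plate 200 mm wide (y), 4 mm thick, 130 mm high, inner face at x = -74 mm, with side returns at y = +-98 mm back to x = -26 mm. Behind it a box, x -30 to +50 mm, 90 mm in y, 54 mm high, with the toggle on top.
- toggle (a joint): Angle of the toggle in rad: 0 = off, leaning 0.45 rad towards the shield; 0.9 = fully on, leaning 0.45 rad away from the shield (along the box's +x). It stays where it is left; about 1.5 N at the tip moves it.
- toggle_tip (a point): End of the bat toggle: 46 mm from its pivot, which lies 60 mm above switchbox; the bat is 10 to 12 mm thick. At off it is 20 mm from the pivot towards the shield and 101 mm above the table.
- spray_can: Upright spray can, 54 mm wide, 180 mm high, loose. Origin: centre of its underside.
- pipe_offcut: Upright offcut of steel pipe, 54 mm wide, 150 mm high, loose. Origin: centre of its underside.
- flange: Flat steel ring, 84 mm wide, 16 mm high, lying loose. Origin: centre of its underside.
- magnet_square: Flat welding magnet, 85 x 85 mm, 16 mm high, lying loose. Origin: centre of its underside.
- hammer: Hammer, 260 mm long, 26 mm high, lying loose along its x. Origin: its middle, on the table.
- wire_brush: Wire brush, 200 mm long, 20 mm high, lying loose along its x. Origin: its middle, on the table.
- spacer: Short steel sleeve, 32 mm wide, 22 mm high, loose. Origin: centre of its underside.
Not all that is in view belongs to the job. Leave any blue look-alike of the hook alone.

How it is judged:
On the way, in this order (a step that is already met when the one before it is completed fails the run):
1. the hook is off its rack (distance between hook and rack_rest above 0.08 m), for 0.1 s.
2. the lower prop's saddle is level with the other within 3.5 mm, at rest on its pawl, clear of the hook (z of saddle in the frame of saddle_ref between -0.0035 and 0.0035 m and velocity of joint column between -0.01 and 0.01 m/s and contact force between hook and prop below 0.3 N), for 0.3 s.
3. the toggle is pushed over to on (0.75 rad or more) (value of joint toggle above 0.75 rad), for 0.2 s.
At the end, for the whole second after the job is handed in: The two saddles are level within 3.5 mm, the raised column resting on its pawl; the toggle stands at 0.75 rad or more (on); the hook hangs released and still in its rack, its handle's middle within 20 mm of rack_rest and upright within 0.12 rad (all of step 2 and value of joint toggle above 0.75 rad and distance between hook and rack_rest below 0.02 m and angle between hook's own z axis and vertical below 0.12 rad and linear speed of hook below 0.02 m/s and angular speed of hook below 0.2 rad/s); the robot touches nothing.
It fails at once if the robot itself (not the hook) touches a prop or the switch box with more than 1 N (contact force between any of the fingers, the arm and prop above 1 N or contact force between any of the fingers, the arm and prop_ref above 1 N or contact force between any of the fingers, the arm and switchbox above 1 N).
It fails at once if the other prop's column is shifted by 6 mm or more (distance of saddle_ref from where it was at the start of the episode above 0.006 m).
It fails at once if a loose bystander is shifted by more than 20 mm or knocked over (distance of any of spray_can, pipe_offcut, flange, magnet_square, hammer, wire_brush, spacer from where it was at the start of the episode above 0.02 m or angle between any of spray_can, pipe_offcut's own z axis and vertical above 0.3 rad).
It also fails if it takes over 69 s, if anything falls off the work surface, if the arm or the gripper's body presses on something with over 40 N, if the wrist force passes 120 N, or if a joint passes its speed limit or range.

## Robot

A 6-joint arm with a two-finger parallel gripper is mounted at the origin on the work surface. World frame = base frame: x ahead of the robot, y to its left, z up, the work surface at z = 0. Lengths are in m, angles in rad, forces in N, time in s.
With the tool pointing down it reaches from about 0.275 to 0.825 m from the base axis. Payload 4.9 kg.
Tool frame: the origin (TCP) lies midway between the tips of the shut fingers; the grasp point (between the pads) lies 19 mm behind it (grip_point_offset is the distance from the TCP to the grasp point, in m); z points along the fingers, y is the line along which they close (so a half turn about z gives the same grasp; the last joint's range is limited). The gripper opens to 85 mm and grips with 20 to 120 N. Pads are 22 mm wide; open, the fingers measure 114 mm over their backs; the gripper's body (76 mm by 85 mm) begins 54 mm behind the grasp point. The pads swing forward as they close: fully open they stand 13 mm farther back than shut.
Start: joints at [1.031, 0.326, -0.193, 1.052, 0, 1.437], TCP at [0.217, 0.505, 0.231] pointing down, gripper open.
Joint ranges: [-2.65, 2.65], [-0.97, 1.79], [-1.3, 1.35], [-1.93, 2.1], [-1.47, 1.37], [-3.14, 3.14]. Speed limits (rad/s): [2.57, 2.57, 3.14, 3.14, 3.14, 3.14].

## Interface

Orientations are given as a rotation vector (axis times angle).
In Python, from cell import * gives the robot as it stands. Calls block until the motion is done:
- movep(position, orientation): joint-space move of the TCP to a pose.
- move_l(position, velocity=0.15, rot=None, until_force=None): straight line of the TCP; rot=None keeps the orientation; velocity is the mean speed in m/s. With until_force (N) it stops when the force on the tool has changed by that much, and returns True; else False.
- set_joints(angles): joint-space move.
- let_go() and grab(newtons=None): open the fingers fully, or close them until they stop; newtons is the grip in N (None keeps the last).
- sleep(seconds).
- ik(position, orientation): joint angles nearest the present ones, or None.
- get_state(): the state.
- grab_frame(name): name is "side" or "top" or "wrist"; returns a dict with "img" (480x640x3 uint8, red, green, blue), "fx", "fy", "cx", "cy" (pixels), "k1" (the pictures are not rectified: a ray, as slopes to the right and down, at radius r is drawn at 1 + k1 r^2 times it, then the intrinsics apply), "cam_to_world" (4x4, takes a point from camera to world coordinates); the wrist camera has in their place "T_tool_cam" (4x4, takes a point from camera to tool coordinates, whose origin is the TCP and whose axes are the flange's). Camera axes: x right, y down, z forward; pixel columns grow to the right and rows downward; lengths in m; the calibration is good to about 2 mm. A picture is of the moment at which its call begins: read the wrist's pose just before it. There is no depth.
A pose or a line that the arm cannot do raises MotionError and nothing moves.
- sign_off(): hands the job in; it is judged then, once.
Trained networks look in the newest picture that a camera, given by its name, has taken for a name from the list of things; names that differ only in an ending like _2 or _b are one class to them, and where a whole thing is asked for, a point or a joint stands for the part that bears it (a point fixed in the world has none). Each returns a list of dicts, best first, with "score" (0 to 1); they miss things now and then, are a little off and sometimes report something else, mostly with a low value. They report only what shows in the picture. A call takes as long as a camera call. They do not tell look-alikes from the thing itself.
- spot_in(camera, name): "centre" ([column, row] in pixels, amid what is visible of it).
- silhouettes(camera, name): "mask" (480x640 bool, what is visible of it) and "centre" ([column, row] in pixels, amid what is visible of it).
- tip_of(camera, name): "centre" ([column, row] in pixels: a listed point, or the origin of a listed thing).
The state is a dict: "clock": time; "q": joint angles; "joint_velocities": joint speeds; "tau": joint torques, N m; "position": TCP position; "eef_rot": TCP orientation; "contact_force": force on the tool from outside, world axes, zero at the start; "wrist_torque": the same for the moment, N m; "finger_gap": opening from 0.0 (shut) to 1.0 (fully open); "grasp_force": force on a finger pad.
Only numpy, scipy, OpenCV 4.12 (cv2) and the standard library are available. Lean on these libraries where they do the work, as an engineer would, in place of code of your own. Each camera call takes 0.05 s, during which the arm holds its last target. There are 200 camera calls.

## Working session

There is one attempt and no reset: what is moved stays moved. The work goes in short steps, each a Python script; the robot and the scene stay as the last script left them, time stands still between calls to the robot, and variables do not carry over. Pictures are saved under pics/ and viewed, at most 10 in all, crops included, and the job is handed in when it is done.

```bash
ls; mkdir -p pics
cat > h.py <<'E'
from cell import *
import numpy as np, cv2
from scipy.spatial.transform import Rotation as R
def cam(name):
    s=get_state(); f=grab_frame(name)
    if 'cam_to_world' in f: T=np.array(f['cam_to_world'])
    else:
        W=np.eye(4);W[:3,:3]=R.from_rotvec(s['eef_rot']).as_matrix();W[:3,3]=s['position']
        T=W@np.array(f['T_tool_cam'])
    f['T']=T; return f
def ray(f,px):
    u=np.array([(px[0]-f['cx'])/f['fx'],(px[1]-f['cy'])/f['fy']]);v=u.copy()
    for _ in range(20): v=u/(1+f['k1']*(v@v))
    d=f['T'][:3,:3]@np.array([v[0],v[1],1]); return f['T'][:3,3],d/np.linalg.norm(d)
def atz(f,px,z):
    o,d=ray(f,px); return o+d*(z-o[2])/d[2]
def tri(obs):
    A=np.zeros((3,3));b=np.zeros(3)
    for f,p in obs:
        o,d=ray(f,p);P=np.eye(3)-np.outer(d,d);A+=P;b+=P@o
    x=np.linalg.solve(A,b)
    return x,[np.linalg.norm(np.cross(x-ray(f,p)[0],ray(f,p)[1])) for f,p in obs]
def proj(f,X):
    c=np.linalg.inv(f['T'])@np.append(X,1);v=c[:2]/c[2];v=v*(1+f['k1']*(v@v))
    return np.array([v[0]*f['fx']+f['cx'],v[1]*f['fy']+f['cy']])
def save(f,n): cv2.imwrite('pics/'+n,f['img'][:,:,::-1])
E
python3 - <<'E'
from h import *
F={}
for c in ['top','side']:
    f=cam(c);F[c]=f;save(f,c+'1.png');print(c,f['T'].round(3).tolist(),f['fx'],f['k1'])
    for n in ['prop','saddle','pawl_handle','hook','hook_tip','rack','rack_rest','switchbox','toggle_tip','spray_can','pipe_offcut','flange','magnet_square','hammer','wire_brush','spacer']:
        print(n,[(np.round(d['centre']).tolist(),round(d['score'],2)) for d in tip_of(c,n)])
E
```

```text
pics
top [[0.014, -0.99, 0.14, 0.35], [-1.0, -0.014, -0.005, 0.019], [0.007, -0.14, -0.99, 1.259], [0.0, 0.0, 0.0, 1.0]] 524.7286165748527 -0.15125506343398465
prop [([448.0, 243.0], 0.65)]
saddle [([471.0, 234.0], 0.75), ([166.0, 246.0], 0.71)]
pawl_handle [([459.0, 215.0], 0.36), ([327.0, 276.0], 0.18)]
hook [([164.0, 245.0], 0.93), ([210.0, 330.0], 0.67)]
hook_tip [([148.0, 344.0], 0.67), ([175.0, 269.0], 0.65), ([212.0, 168.0], 0.47)]
rack [([184.0, 252.0], 0.68)]
rack_rest [([166.0, 248.0], 0.86)]
switchbox [([322.0, 186.0], 0.66)]
toggle_tip [([323.0, 179.0], 0.61), ([251.0, 262.0], 0.57)]
spray_can [([251.0, 264.0], 0.72), ([322.0, 277.0], 0.28)]
pipe_offcut [([392.0, 265.0], 0.76)]
flange [([211.0, 168.0], 0.89)]
magnet_square [([432.0, 162.0], 0.68)]
hammer [([138.0, 211.0], 0.97)]
wire_brush [([505.0, 193.0], 0.74), ([450.0, 244.0], 0.55)]
spacer [([434.0, 325.0], 0.5)]
side [[0.85, -0.303, 0.431, 0.021], [-0.527, -0.463, 0.713, -0.799], [-0.016, -0.833, -0.553, 0.72], [0.0, 0.0, 0.0, 1.0]] 466.13801785173615 -0.09373404771310326
prop [([412.0, 350.0], 0.73), ([354.0, 321.0], 0.59)]
saddle [([419.0, 296.0], 0.62)]
pawl_handle [([277.0, 249.0], 0.65), ([437.0, 318.0], 0.6)]
hook [([213.0, 249.0], 0.95), ([256.0, 170.0], 0.53)]
hook_tip [([184.0, 221.0], 0.61), ([251.0, 213.0], 0.52)]
rack [([258.0, 220.0], 0.61), ([370.0, 224.0], 0.54)]
rack_rest [([256.0, 171.0], 0.77)]
switchbox [([373.0, 254.0], 0.81)]
toggle_tip []
spray_can [([282.0, 250.0], 0.95), ([372.0, 255.0], 0.51)]
pipe_offcut [([350.0, 319.0], 0.56)]
flange [([332.0, 210.0], 0.73), ([349.0, 322.0], 0.51)]
magnet_square [([467.0, 304.0], 0.67), ([253.0, 170.0], 0.52), ([305.0, 286.0], 0.21)]
hammer [([276.0, 193.0], 0.78)]
wire_brush [([505.0, 366.0], 0.7)]
spacer [([315.0, 375.0], 0.59)]
```

View pics/top1.png

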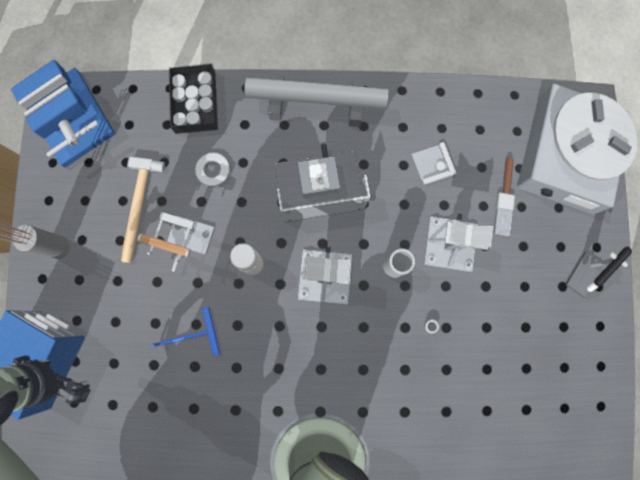

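View pics/side1.png

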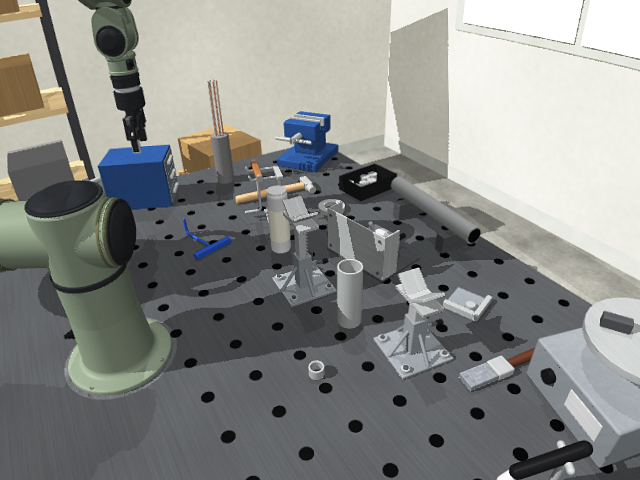

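The top view shows the wooden hook hanging in its rack at (163,245), with a blue look-alike lying at (210,330). There are two props, at (325,275) and (455,243), and the switch box with its shield is at (322,185). Next is one enlarged montage to confirm these.

```bash
python3 - <<'E'
import cv2,numpy as np
t=cv2.imread('pics/top1.png');s=cv2.imread('pics/side1.png')
def c(im,x,y,w=80,h=90):
    return cv2.resize(im[y:y+h,x:x+w],(266,300),interpolation=cv2.INTER_CUBIC)
m=np.vstack([np.hstack([c(t,132,200),c(t,286,225),c(t,420,195)]),np.hstack([c(s,225,150),c(s,265,185,107,120),c(s,365,260,107,120)])])
cv2.imwrite('pics/m1.png',m)
E
python3 - <<'E'
from h import *
F={c:cam(c) for c in ['top','side']}
for c in F:
  for n in ['prop','hook','switchbox','saddle','toggle']:
    for d in silhouettes(c,n):
        ys,xs=np.where(d['mask']);print(c,n,round(d['score'],2),np.round(d['centre']),xs.min(),xs.max(),ys.min(),ys.max())
    if n in('saddle',):pass
E
```

```text
top prop 0.85 [452. 240.] 423 492 215 270
top hook 0.74 [166. 245.] 137 189 234 270
top hook 0.57 [206. 334.] 154 219 308 354
top switchbox 0.83 [322. 184.] 275 368 144 221
top saddle 0.59 [469. 233.] 445 492 220 249
top toggle 0.41 [470. 232.] 445 492 221 249
side prop 0.55 [415. 335.] 374 451 269 379
side prop 0.34 [415. 297.] 396 444 268 321
side hook 0.78 [207. 247.] 184 230 221 259
side hook 0.72 [254. 176.] 245 262 159 212
side switchbox 0.91 [365. 246.] 328 418 202 281
side switchbox 0.66 [350. 294.] 337 362 259 328
side saddle 0.72 [416. 297.] 396 444 268 321
side saddle 0.56 [275. 221.] 266 290 185 252
side toggle 0.5 [273. 174.] 246 282 165 215
side toggle 0.37 [374. 224.] 369 374 222 230
```

View pics/m1.png

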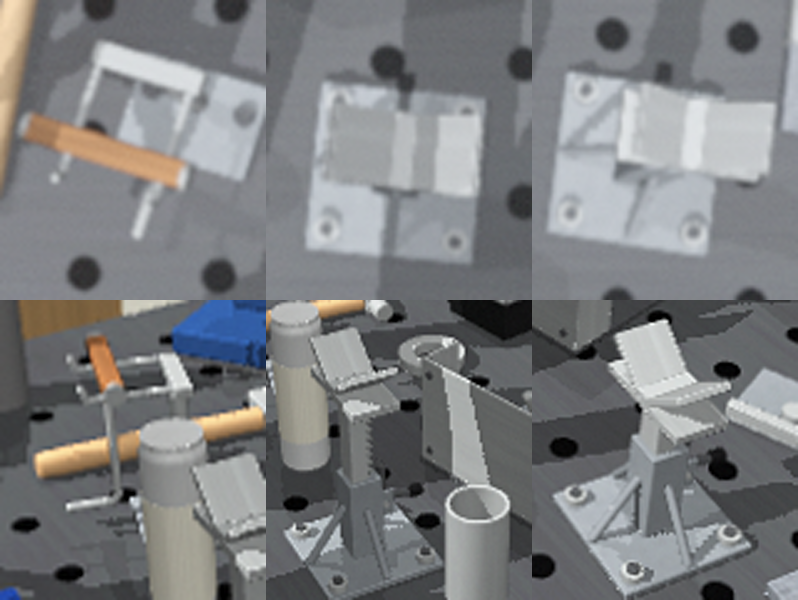

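The crop confirms it. The wooden-handled hook on the prongs (163,245) is the one to take, and the blue one lying at (210,330) is the look-alike. The left prop (325,275) has a tall exposed column, so it is the reference. The right prop (452,243) is the lower one. On both props the pawl (dark stub) is on the far side from the robot.

Run:
```python
from h import *
f=cam('top');sd=cam('side')
sx,sy=266/80,300/90
def P(x,y,ox,oy,off,z): return atz(f,[ox+(x-off+.5)/sx-.5,oy+(y+.5)/sy-.5],z)
def show(n,A):print(n,np.round(A,3).tolist())
h1=P(22,125,132,200,0,.171);h2=P(187,178,132,200,0,.171);show('handle',[h1,h2,(h1+h2)/2,np.linalg.norm(h1-h2)])
b1=P(98,45,132,200,0,.155);b2=P(205,80,132,200,0,.155);show('bar',[b1,b2,np.linalg.norm(b1-b2)])
a=[P(*p,286,225,266,.008) for p in [(321,82),(486,98),(471,263),(306,248)]];show('ref',a+[np.mean(a,0)])
a=[P(*p,420,195,532,.008) for p in [(567,72),(548,232),(707,254)]];show('low',a+[(a[0]+a[2])/2])
d=lambda u,v:(np.degrees(np.arctan2(*(v-u)[1::-1])))
show('sh',[atz(f,[278,208],.13),atz(f,[369,200],.13),atz(f,[278,208],.13)-atz(f,[369,200],.13)])
for n,z in [('toggle_tip',.1),('switchbox',0)]:
  for q in tip_of('top',n): show(n,atz(f,q['centre'],z))
for n in ['spray_can','pipe_offcut','flange','magnet_square','hammer','wire_brush','spacer']:
  q=tip_of('top',n); show(n,atz(f,q[0]['centre'],0))
  q=tip_of('side',n)
  if q: show(n+'_s',atz(sd,q[0]['centre'],0))
```

```text
Traceback (most recent call last):
ValueError: setting an array element with a sequence. The requested array has an inhomogeneous shape after 1 dimensions. The detected shape was (4,) + inhomogeneous part.
```

Run:
```python
from h import *
f=cam('top');sd=cam('side')
sx,sy=266/80,300/90
def P(x,y,ox,oy,off,z): return atz(f,[ox+(x-off+.5)/sx-.5,oy+(y+.5)/sy-.5],z)
def show(n,*A):print(n,*[np.round(a,3).tolist() for a in A])
h1=P(22,125,132,200,0,.171);h2=P(187,178,132,200,0,.171);show('handle',h1,h2,(h1+h2)/2,np.linalg.norm(h1-h2))
b1=P(98,45,132,200,0,.155);b2=P(205,80,132,200,0,.155);show('bar',b1,b2,np.linalg.norm(b1-b2))
a=[P(*p,286,225,266,.008) for p in [(321,82),(486,98),(471,263),(306,248)]];show('ref',*a,np.mean(a,0))
a=[P(*p,420,195,532,.008) for p in [(567,72),(548,232),(707,254)]];show('low',*a,(a[0]+a[2])/2)
show('sh',atz(f,[278,208],.13),atz(f,[369,200],.13),atz(f,[278,208],.13)-atz(f,[369,200],.13))
for n,z in [('toggle_tip',.1),('switchbox',0)]:
  for q in tip_of('top',n): show(n,atz(f,q['centre'],z))
for n in ['spray_can','pipe_offcut','flange','magnet_square','hammer','wire_brush','spacer']:
  q=tip_of('top',n)
  if q: show(n,atz(f,q[0]['centre'],0))
  q=tip_of('side',n)
  if q: show(n+'_s',atz(sd,q[0]['centre'],0))
```

```text
handle [0.503, 0.393, 0.171] [0.47, 0.284, 0.171] [0.487, 0.339, 0.171] 0.114
bar [0.558, 0.351, 0.155] [0.536, 0.279, 0.155] 0.075
ref [0.502, 0.047, 0.008] [0.492, -0.072, 0.008] [0.374, -0.062, 0.008] [0.383, 0.056, 0.008] [0.438, -0.008, 0.008]
low [0.588, -0.264, 0.008] [0.47, -0.248, 0.008] [0.455, -0.366, 0.008] [0.521, -0.315, 0.008]
sh [0.578, 0.099, 0.13] [0.599, -0.101, 0.13] [-0.021, 0.2, 0.0]
toggle_tip [0.629, -0.422, 0.1]
toggle_tip [0.648, 0.003, 0.1]
switchbox [0.671, 0.003, 0.0]
spray_can [0.47, 0.165, 0.0]
pipe_offcut [0.469, -0.172, 0.0]
pipe_offcut_s [0.471, -0.168, 0.0]
flange [0.698, 0.275, 0.0]
flange_s [0.705, 0.269, 0.0]
magnet_square [0.724, -0.277, 0.0]
magnet_square_s [0.726, -0.273, 0.0]
hammer [0.583, 0.456, 0.0]
hammer_s [0.593, 0.451, 0.0]
wire_brush [0.65, -0.462, 0.0]
wire_brush_s [0.642, -0.456, 0.0]
spacer [0.321, -0.271, 0.0]
spacer_s [0.319, -0.272, 0.0]
```

Fitted poses, with yaw in degrees:

| Item | x (m) | y (m) | Yaw |
|---|---|---|---|
| Rack / hung hook | 0.487 | 0.339 | -17 |
| Lower prop | 0.521 | -0.315 | -7.4 |
| Reference prop | 0.438 | -0.008 | -4.5 |
| Switch box | 0.667 | 0.005 | +6 |

The measured sizes match: handle 114 mm, bar 75 mm, base plate 119 mm, shield 200 mm. I'll approach the rack and look with the wrist camera.

```bash
cat >> h.py <<'E'
def rot(yaw,s=1):
    "tool down, tool y along s * hook x at yaw (deg)"
    a=np.radians(yaw);y=s*np.array([np.cos(a),np.sin(a),0]);z=np.array([0,0,-1.]);x=np.cross(y,z)
    return R.from_matrix(np.c_[x,y,z]).as_rotvec()
E
python3 - <<'E'
from h import *
for s in (1,-1):
  for p,y in [((.487,.339,.15),-17),((.487,.339,.33),-17),((.51,-.39,.23),-97.4),((.51,-.39,.35),-97.4),((.50,-.44,.25),-97.4),((.62,0,.2),-84),((.69,0,.2),-84),((.62,0,.32),-84)]:
    q=ik(p,rot(y,s));print(s,p,None if q is None else np.round(q,2))
q0=get_state()['q']
s=1 if ik((.51,-.39,.35),rot(-97.4,1)) is not None else -1
movep((.487-.04,.339+.012,.33),rot(-17,s))
f=cam('wrist');save(f,'w1.png');st=get_state();print(s,st['position'],st['clock'])
for n in ['hook','rack_rest','hook_tip']:
  for q in tip_of('wrist',n): print(n,q['score'],q['centre'],atz(f,q['centre'],.033 if n=='hook_tip' else .163).round(4))
print(f['T'].round(3).tolist())
E
```

```text
1 (0.487, 0.339, 0.15) [ 0.48  0.47 -0.19  0.91  0.    2.35]
1 (0.487, 0.339, 0.33) [0.48 0.37 0.12 1.32 0.   2.35]
1 (0.51, -0.39, 0.23) [-0.77  0.5   0.07  1.14  0.    2.5 ]
1 (0.51, -0.39, 0.35) [-0.77  0.47  0.33  1.42  0.    2.5 ]
1 (0.5, -0.44, 0.25) [-0.83  0.54  0.19  1.22  0.    2.44]
1 (0.62, 0, 0.2) [-0.12  0.48 -0.05  1.05  0.    2.92]
1 (0.69, 0, 0.2) [-0.11  0.61  0.18  1.14  0.    2.93]
1 (0.62, 0, 0.32) [-0.12  0.43  0.18  1.32  0.    2.92]
-1 (0.487, 0.339, 0.15) [ 0.48  0.47 -0.19  0.91  0.   -0.79]
-1 (0.487, 0.339, 0.33) [ 0.48  0.37  0.12  1.32  0.   -0.79]
-1 (0.51, -0.39, 0.23) [-0.77  0.5   0.07  1.14  0.   -0.64]
-1 (0.51, -0.39, 0.35) [-0.77  0.47  0.33  1.42  0.   -0.64]
-1 (0.5, -0.44, 0.25) [-0.83  0.54  0.19  1.22  0.   -0.7 ]
-1 (0.62, 0, 0.2) [-0.12  0.48 -0.05  1.05  0.   -0.22]
-1 (0.69, 0, 0.2) [-0.11  0.61  0.18  1.14  0.   -0.21]
-1 (0.62, 0, 0.32) [-0.12  0.43  0.18  1.32  0.   -0.22]
1 [0.44608125 0.35159592 0.32951213] 4.4833
hook 0.75 [246.4, 274.5] [0.3613 0.3179 0.163 ]
hook 0.71 [367.2, 216.8] [0.4901 0.3401 0.163 ]
hook 0.4 [364.0, 220.2] [0.4864 0.3378 0.163 ]
rack_rest 0.64 [365.7, 221.3] [0.4876 0.3363 0.163 ]
hook_tip 0.75 [176.3, 209.4] [0.2601 0.3853 0.033 ]
hook_tip 0.63 [325.0, 193.2] [0.4535 0.3488 0.033 ]
[[0.957, -0.276, -0.093, 0.471], [-0.291, -0.907, -0.305, 0.43], [-0.0, 0.319, -0.948, 0.472], [0.0, 0.0, 0.0, 1.0]]
```

View pics/w1.png

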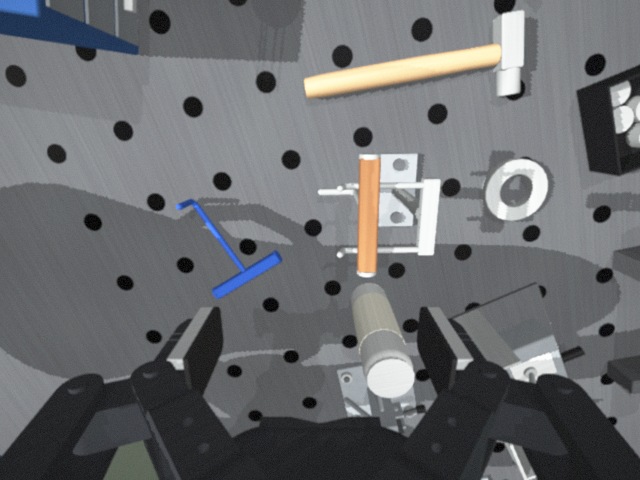

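The wrist view confirms it. The wooden handle runs from (369,155) to (367,275), which matches yaw -17. Its foot points left at (340,190), the bar is at (430,217), and the blue look-alike is well clear at (240,255). I'll grasp it now.

Run:
```python
from h import *
f=cam('wrist')
e1,e2=atz(f,[369,156],.171),atz(f,[366.5,272],.171);c=(e1+e2)/2
print(e1,e2,c,np.degrees(np.arctan2(-(e1-e2)[0],(e1-e2)[1])),np.linalg.norm(e1-e2))
yaw=-17.;c=np.array([*(c[:2]*.5+np.array([.489,.339])*.5)]);print(c)
move_l((c[0],c[1],.22),.15,rot(yaw))
f=cam('wrist');save(f,'w2.png')
for q in tip_of('wrist','hook')+tip_of('wrist','rack_rest'): print(q['score'],q['centre'],atz(f,q['centre'],.163).round(4))
move_l((c[0],c[1],.148),.08)
s=get_state();print(s['position'],s['contact_force'])
grab(100);s=get_state();print(s['finger_gap'],s['grasp_force'],s['contact_force'],s['position'],s['clock'])
```

```text
[0.50410501 0.39460692 0.171     ] [0.47507016 0.2901191  0.171     ] [0.48958758 0.34236301 0.171     ] -15.529435797471695 0.10844689039341461
[0.48929379 0.34068151]
0.84 [321.1, 264.0] [0.4911 0.3401 0.163 ]
0.79 [190.8, 317.9] [0.3962 0.3284 0.163 ]
[0.48969215 0.34088366 0.14855312] [ 0.13515724  0.06200675 -0.43867946]
0.184169026843374 97.63700008392334 [ 0.14806275 -0.75765359  3.1502712 ] [0.48962167 0.34077028 0.14842601] 7.4583
```

Run:
```python
from h import *
move_l((.4896,.3408,.185),.06)
move_l((.4896,.3408,.38),.2)
s=get_state();print(s['contact_force'],s['finger_gap'])
movep((.504,-.444,.38),rot(-97.4))
move_l((.504,-.444,.2274),.2)
s=get_state();print(s['position'],s['contact_force'],s['clock'])
f=cam('side');save(f,'s2.png');t=cam('top')
for n in ['hook','hook_tip','saddle']:
  for F,c in((f,'side'),(t,'top')):
    for q in tip_of(c,n): print(c,n,round(q['score'],2),np.round(q['centre'],1))
print('exp tip side',proj(f,(.504+.044*.129,-.444+.044*.992,.112)),'top',proj(t,(.504+.044*.129,-.444+.044*.992,.112)))
im=cv2.imread('pics/s2.png');cv2.imwrite('pics/s2c.png',np.hstack([cv2.resize(im[185:305,260:360],(400,480),interpolation=cv2.INTER_CUBIC),cv2.resize(im[260:380,360:460],(400,480),interpolation=cv2.INTER_CUBIC)]))
w=cam('wrist');save(w,'w3.png')
```

```text
[ 0.24729431  0.30545546 -2.53999319] 0.1884968584687787
[ 0.50470096 -0.44438248  0.22884563] [ 0.64915886 -0.64662112 -1.94901123] 13.0333
side hook 0.89 [467.1 295.6]
side hook 0.71 [211.5 247.7]
side hook 0.66 [303.2 282. ]
top hook 0.98 [542.7 239.2]
top hook 0.91 [211.7 330.3]
top hook 0.7 [506.8 195.9]
side hook_tip 0.76 [444.9 341.7]
side hook_tip 0.61 [505.4 367. ]
side hook_tip 0.6 [182.6 221.1]
side hook_tip 0.41 [350.2 318.6]
top hook_tip 0.6 [150.7 344.6]
top hook_tip 0.57 [498.2 245.8]
side saddle 0.65 [419.2 295.4]
top saddle 0.78 [469.  233.3]
exp tip side [443.9779393  338.15283781] top [499.95178431 242.95884853]
```

View pics/s2c.png

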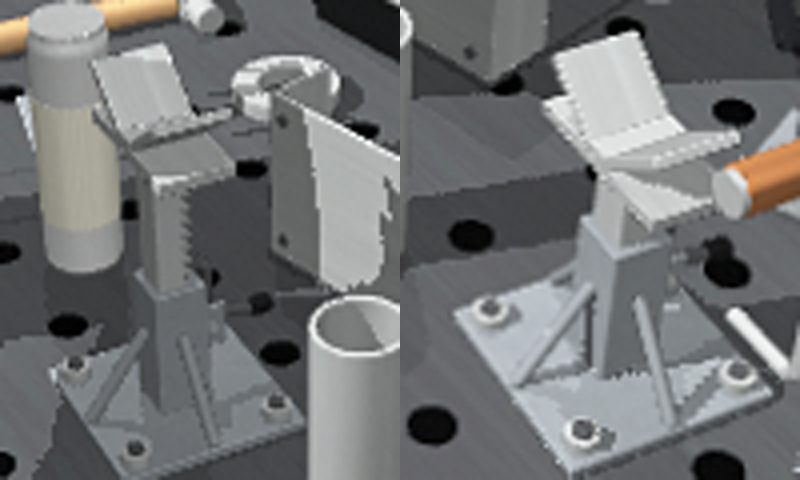

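The crop shows the reference saddle with its +y V tips at (92,60) and (163,43) in the left tile, and its flat plate's near end at (155,188). In the right tile, the lower saddle's V tips are at (553,57) and (640,32), with its plate end at (650,228). The hook foot's end is at (727,312), where the model predicted it. Next I fit the column heights.

```bash
cat > fit.py <<'E'
from h import *
f=cam('side')
def model(c,yaw,col):
    M=R.from_euler('z',yaw,degrees=True).as_matrix()
    L=[(-23,46,173+col),(23,46,173+col),(-23,-48,130+col),(-17,-17,94),(-60,-60,8)]
    return [proj(f,np.append(c,0)+M@(np.array(l)/1000)) for l in L]
if __name__=='__main__':
    obs={'ref':[(92,60),(163,43),(157,190),(163,298),(128,472)],'low':[(553,57),(640,32),(650,228),(610,258),(572,470)]}
    for n,c,yaw,ox,oy,off,cols in [('ref',(.438,-.008),-4.5,260,185,0,range(45,82,9)),('low',(.521,-.315),-7.4,360,260,400,(0,9))]:
        o=np.array([(ox+(x-off)/4,oy+y/4) for x,y in obs[n]])
        for col in cols: print(n,col,np.round(o-model(c,yaw,col),1).tolist())
E
python3 fit.py
```

```text
ref 45 [[1.0, -1.3], [0.2, -0.9], [-1.1, -4.9], [2.1, -0.2], [0.7, -1.9]]
ref 54 [[1.3, 2.2], [0.4, 2.6], [-0.9, -1.3], [2.1, -0.2], [0.7, -1.9]]
ref 63 [[1.5, 5.8], [0.5, 6.2], [-0.8, 2.2], [2.1, -0.2], [0.7, -1.9]]
ref 72 [[1.8, 9.4], [0.7, 9.7], [-0.6, 5.8], [2.1, -0.2], [0.7, -1.9]]
ref 81 [[2.1, 13.0], [0.9, 13.3], [-0.4, 9.5], [2.1, -0.2], [0.7, -1.9]]
low 0 [[1.2, -0.1], [2.8, -0.1], [-0.1, -4.5], [-1.6, 0.2], [-0.2, -0.0]]
low 9 [[0.8, 3.6], [2.4, 3.6], [-0.6, -0.9], [-1.6, 0.2], [-0.2, -0.0]]
```

Both features put the reference 45 mm (5 notches) above the lower column. Contact height will tell the absolute level. Inserting the foot and feeling for the plate.

Run:
```python
from h import *
s0=get_state()
print('hit',move_l((.512,-.384,.2285),.06,until_force=4))
s=get_state();print(s['position'],s['contact_force']-s0['contact_force'],s['clock'])
t=move_l((.512,-.384,.27),.025,until_force=2.5)
s=get_state();print(t,s['position'],s['contact_force'],s['clock'])
print('foot top z est',s['position'][2]+.0146-.13+.004)
```

```text
hit False
[ 0.51197003 -0.38437623  0.22847831] [-0.5910973   1.04265266  1.08790925] 14.6917
True [ 0.51171273 -0.38367121  0.25041272] [ 1.38342576 -0.05786372 -3.41240184] 15.6583
foot top z est 0.13901271780476115
```

The foot met the plate at about z = 0.139, so the column starts at 9 mm and the target is 54 mm. Raising it 45 mm plus a little for the click, then lowering.

Run:
```python
from h import *
z0=.2500
for dz in (.0125,.0215,.0305,.0395,.0485):
    move_l((.512,-.384,z0+dz),.03);s=get_state();print(dz,s['position'][2]-z0,s['contact_force'].round(1))
t=move_l((.512,-.384,z0+.0485-.012),.03)
s=get_state();print(s['position'][2]-z0,s['contact_force'].round(1),s['finger_gap'],s['clock'])
f=cam('side');save(f,'s3.png')
im=cv2.imread('pics/s3.png');cv2.imwrite('pics/s3c.png',np.hstack([cv2.resize(im[185:305,260:360],(400,480),interpolation=cv2.INTER_CUBIC),cv2.resize(im[245:365,360:460],(400,480),interpolation=cv2.INTER_CUBIC)]))
```

```text
0.0125 0.012157960124929146 [-1.4  2.5 -8.1]
0.0215 0.022170407966737027 [-2.   2.5 -6.9]
0.0305 0.031237361434184485 [-1.4  3.7 -7.4]
0.0395 0.04026742326111299 [-1.7  2.5 -6.4]
0.0485 0.04924009202991425 [-1.7  2.6 -6.4]
0.03696324221578895 [-0.3  0.1 -1.7] 0.18544486433117355 18.6
```

View pics/s3c.png

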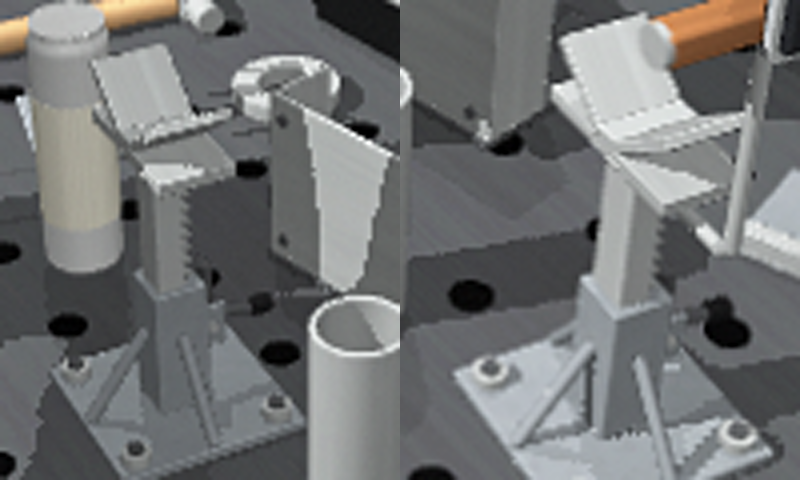

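Both columns now show similar exposed lengths. The raised saddle's V tips are at (560,38) and (650,13), and its plate end is at (663,212). Checking this against the model.

Run:
```python
from fit import *
o=np.array([(360+(x-400)/4,245+y/4) for x,y in [(560,38),(650,13),(663,212),(632,322)]])
for col in (45,54,63): print(col,np.round(o-np.array(model((.521,-.315),-7.4,col))[:4],1).tolist())
im=cv2.imread('pics/s3.png')
t=cam('top')
for n in ('saddle','saddle_ref'):
  for c,F in (('side',f),('top',t)):
    print(n,c,[(np.round(q['centre'],1).tolist(),round(q['score'],2)) for q in tip_of(c,n)])
for col in (45,54,63): print(col,[ (proj(F,(.521,-.315,.138+col/1e3)).round(1).tolist(),proj(F,(.438,-.008,.138+col/1e3)).round(1).tolist()) for F in (f,t)])
```

```text
45 [[1.2, -0.7], [3.0, -0.9], [0.5, -4.8], [3.9, 1.2]]
54 [[0.9, 3.3], [2.6, 3.1], [-0.0, -0.9], [3.9, 1.2]]
63 [[0.5, 7.3], [2.1, 7.0], [-0.6, 3.0], [3.9, 1.2]]
saddle side [([418.6, 276.3], 0.73)]
saddle top [([475.6, 229.6], 0.9), ([435.4, 166.0], 0.69)]
saddle_ref side [([300.9, 215.7], 0.68)]
saddle_ref top [([326.2, 270.0], 0.61)]
45 [([421.2, 280.5], [300.5, 221.4]), ([472.5, 232.6], [326.7, 270.2])]
54 [([421.7, 276.6], [300.4, 217.9]), ([473.8, 232.0], [326.8, 269.9])]
63 [([422.2, 272.7], [300.2, 214.4]), ([475.1, 231.3], [326.9, 269.5])]
```

The raised and reference saddles show the same residuals at 54 mm (plate end -1.1 px, tips +3.0 and +2.6 px relative to the sleeve), so they are level. One notch would be 3.6 px. Withdrawing the hook and moving on to the switch.

Run:
```python
from h import *
O=np.array([.667,.005]);xb=np.array([.9945,.1045]);yb=np.array([-.1045,.9945])
B=lambda x,y,z:np.append(O+x*xb+y*yb,z)
z=get_state()['position'][2]
move_l((.5015,-.465,z),.12)
move_l((.5015,-.465,.395),.25)
print(get_state()['contact_force'].round(1))
movep(B(-.050,-.02,.395),rot(-84))
w=cam('wrist')
for c in('wrist','top'):
  F=w if c=='wrist' else cam('top')
  for q in tip_of(c,'toggle_tip'): print(c,q['score'],atz(F,q['centre'],.101).round(3))
print('expected',B(-.02,0,.101),get_state()['clock'])
save(w,'w4.png');t=cam('top');save(t,'t4.png')
im=cv2.imread('pics/t4.png')[110:260,240:420];cv2.imwrite('pics/w4c.png',np.hstack([cv2.resize(im,(360,300)),cv2.resize(cv2.imread('pics/w4.png'),(400,300))]))
```

```text
[-0.2 -0.6 -3.1]
wrist 0.71 [0.648 0.005 0.101]
expected [0.64711 0.00291 0.101  ] 22.25
```

View pics/w4c.png

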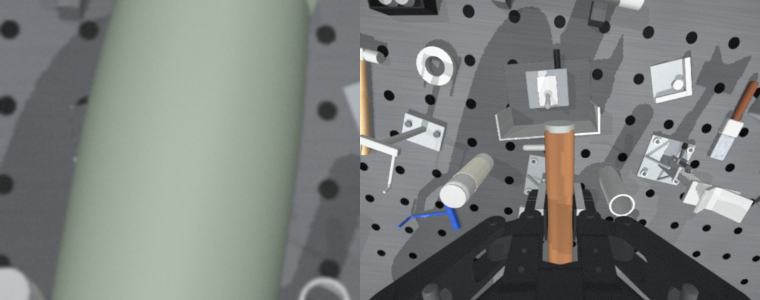

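The wrist view shows the toggle at (547,95) behind the shield, and triangulation gives (0.648, 0.005), matching the expected point. Lowering behind the shield and pushing.

Run:
```python
from h import *
O=np.array([.667,.005]);xb=np.array([.9945,.1045]);yb=np.array([-.1045,.9945])
B=lambda x,y,z:np.append(O+x*xb+y*yb,z)
move_l(B(-.050,-.02,.25),.2)
print('down hit',move_l(B(-.050,-.02,.2034),.08,until_force=5))
f0=get_state()['contact_force']
t=move_l(B(.010,-.02,.2034),.04,until_force=9)
s=get_state();print(t,(s['position'][:2]-O)@xb,s['contact_force']-f0,s['clock'])
sleep(.3);s=get_state();print((s['position'][:2]-O)@xb,s['contact_force']-f0)
move_l(B(-.045,-.02,.2034),.12)
move_l(B(-.050,-.02,.395),.25)
w=cam('wrist');save(w,'w5.png')
for q in tip_of('wrist','toggle_tip'): print(q['score'],atz(w,q['centre'],.101).round(3))
print('on expected',B(.02,0,.101),get_state()['finger_gap'],get_state()['clock'])
cv2.imwrite('pics/w5c.png',np.hstack([cv2.resize(cv2.imread('pics/w%d.png'%i)[90:240,200:400],(400,300),interpolation=cv2.INTER_CUBIC) for i in (4,5)]) if 0 else cv2.resize(cv2.imread('pics/w5.png')[90:240,340:540],(600,450),interpolation=cv2.INTER_CUBIC))
```

```text
down hit False
False 0.008554284362317963 [-6.04196827  0.43414676  2.7204315 ] 25.5583
0.0085313016351135 [-5.30411794 -0.91661552  2.74758437]
0.69 [0.69  0.013 0.101]
on expected [0.68689 0.00709 0.101  ] 0.18630741309331234 27.4833
```

View pics/w5c.png

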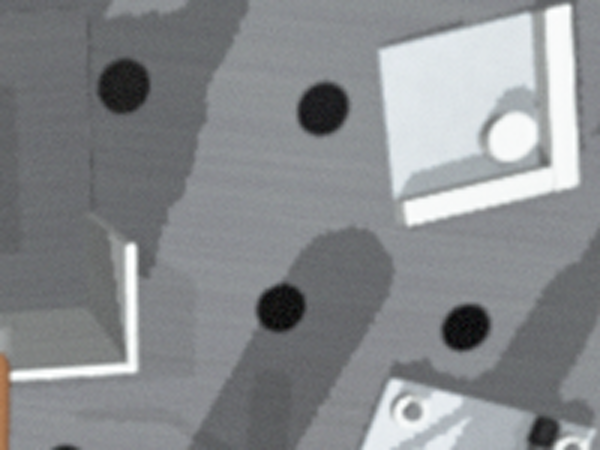

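My crop missed the toggle, but the network puts its tip at (0.690, 0.013), which fits "on" (0.687, 0.007). The push also ended against a firm stop at 6 N. Before hanging, I check for slip in the grip by comparing the handle between w4 and w5, taken at the same arm pose, then approach the rack.

Run:
```python
from h import *
def ends(n):
    h=cv2.cvtColor(cv2.imread(n),cv2.COLOR_BGR2HSV);m=((h[...,0]>5)&(h[...,0]<18)&(h[...,1]>120)).astype(np.uint8)
    k,l,st,_=cv2.connectedComponentsWithStats(m[:, 240:420]);i=1+np.argmax(st[1:,4]);return st[i].tolist(),cv2.minAreaRect(np.argwhere(l==i).astype(np.float32))
print(ends('pics/w4.png'),ends('pics/w5.png'),sep='\n')
movep((.4896,.3408,.385),rot(-17))
move_l((.4896,.3408,.24),.2)
w=cam('wrist');save(w,'w6.png');s=cam('side');save(s,'s6.png')
cv2.imwrite('pics/s6c.png',np.hstack([cv2.resize(cv2.imread('pics/w6.png'),(400,300)),cv2.resize(cv2.imread('pics/s6.png')[90:240,190:340],(300,300),interpolation=cv2.INTER_CUBIC)]))
print(get_state()['position'],get_state()['clock'])
```

```text
([55, 209, 48, 214, 8608], ((315.5, 78.5), (47.0, 213.0), 90.0))
([56, 209, 47, 214, 8609], ((315.5, 79.0), (46.0, 213.0), 90.0))
[0.49073077 0.34113666 0.24172361] 29.8833
```

View pics/s6c.png

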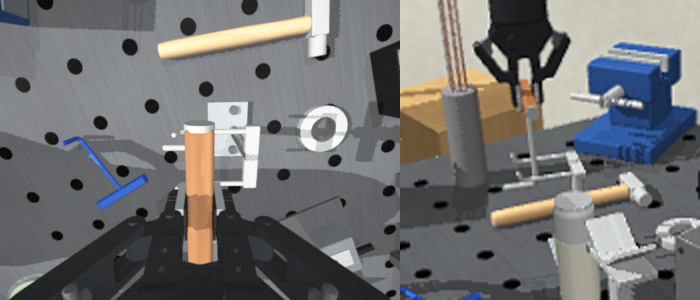

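The grip hasn't slipped: handle extents match within 1 px. The hook is upright above the rack with its shank between the prongs. Lowering, releasing and backing off.

Run:
```python
from h import *
move_l((.4896,.3408,.165),.08,until_force=5)
print(get_state()['position'],get_state()['contact_force'])
t=move_l((.4896,.3408,.1465),.02,until_force=2.5)
s=get_state();print(t,s['position'],s['contact_force'].round(1))
let_go();sleep(.3)
move_l((.4896,.3408,.25),.1);move_l((.46,.35,.36),.2);sleep(.5)
w=cam('wrist');save(w,'w7.png')
for q in tip_of('wrist','hook'): print(q['score'],atz(w,q['centre'],.163).round(4))
for q in tip_of('wrist','hook_tip'): print('tip',q['score'],atz(w,q['centre'],.033).round(4))
s=cam('side');save(s,'s7.png');t=cam('top');save(t,'t7.png');print(get_state()['clock'])
for n in ['spray_can','pipe_offcut','flange','magnet_square','hammer','wire_brush','spacer','saddle','saddle_ref']:
  q=tip_of('side',n); print(n,q and np.round(q[0]['centre']))
print([atz(t,q['centre'],.101).round(3) for q in tip_of('top','toggle_tip')])
a=cv2.resize(cv2.imread('pics/w7.png')[100:340,240:480],(350,350));b=cv2.resize(cv2.imread('pics/s7.png')[150:400,210:460],(440,440))
m=np.zeros((440,790,3),np.uint8);m[:350,:350]=a;m[:,350:]=b;cv2.imwrite('pics/f7.png',m)
```

```text
[0.49000384 0.34104631 0.16558731] [ 1.06230325 -0.4079876  -1.90311877]
True [0.489435   0.3406872  0.14842218] [0.3 0.  4.1]
0.68 [0.4907 0.3389 0.163 ]
0.63 [0.3596 0.3151 0.163 ]
tip 0.9 [0.2622 0.3846 0.033 ]
tip 0.86 [0.4517 0.3512 0.033 ]
35.3667
spray_can [279. 249.]
pipe_offcut [348. 319.]
flange [330. 209.]
magnet_square [467. 302.]
hammer [275. 195.]
wire_brush [504. 369.]
spacer [313. 377.]
saddle [419. 281.]
saddle_ref [303. 216.]
[array([0.685, 0.009, 0.101]), array([0.452, 0.153, 0.101])]
```

View pics/f7.png

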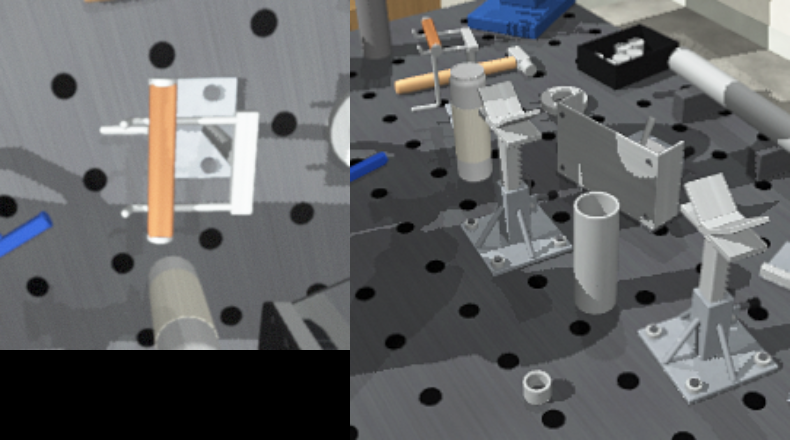

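The hook hangs on both prongs (handle at (160,160) in the left tile), the toggle leans away from the shield at (650,128), and the bystanders haven't moved. A last check by patch matching: has the raised saddle moved since s3, and by how many pixels has it risen since the start?

Run:
```python
from fit import *
g=lambda n:cv2.imread('pics/'+n,0)
a,b,c=g('side1.png'),g('s3.png'),g('s7.png')
def m(im,T,x,y,h,w):
    r=cv2.matchTemplate(im[200:360,340:480],T[y:y+h,x:x+w],cv2.TM_CCOEFF_NORMED);_,v,_,l=cv2.minMaxLoc(r);return v,l[0]+340-x,l[1]+200-y
print('s3->s7',m(c,b,396,248,30,25)); print('start->s7',m(c,a,394,266,56,52))
for d in (36,45,54):
    print(d,np.mean([np.array(p)-q for p,q in zip(model((.521,-.315),-7.4,9+d)[:3],model((.521,-.315),-7.4,9)[:3])],0).round(1))
```

```text
s3->s7 (0.9988812208175659, 0, 0)
start->s7 (0.8633610010147095, 2, -19)
36 [  1.8 -15.3]
45 [  2.2 -19.2]
54 [  2.7 -23.2]
```

The saddle has risen exactly 45 mm and hasn't moved since. Handing in.

```bash
python3 -c "
from h import *
print(sign_off())"
```

```text
the job is handed in; nothing more can be done
None
```

The job is handed in but no verdict came back: on camera the lower saddle is raised five notches level with the other, the toggle is on, the hook hangs back on its rack, and nothing else appears to have moved.

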